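# Brace the sample canister in the bench socket and unscrew its tight cap

### The arm

A 6-joint arm with a two-finger parallel gripper is mounted at the origin on the work surface. World frame = base frame: x ahead of the robot, y to its left, z up, the work surface at z = 0. Lengths are in m, angles in rad, forces in N, time in s.
With the tool pointing down it reaches from about 0.4 to 0.825 m from the base axis. Payload 7 kg.
Tool frame: the origin (TCP) lies midway between the tips of the shut fingers; the grasp point (between the pads) lies 19 mm behind it; z points along the fingers, y is the line along which they close (so a half turn about z gives the same grasp; the last joint's range is limited). The gripper opens to 88 mm and grips with 3 to 60 N. Pads are 19 mm wide; open, the fingers measure 130 mm over their backs; the gripper's body (78 mm by 193 mm) begins 47 mm behind the grasp point.
Start: joints at [1.517, 0.359, 0.012, 0, -1.224, -0.288], TCP at [0.226, 0.636, 0.227] pointing down, gripper open.
Joint ranges: [-3.07, 3.07], [-1.43, 2.12], [-1.02, 1.25], [-3.03, 1.67], [-3.05, -0], [-3.03, 3.03]. Speed limits (rad/s): [2.39, 2.39, 3.01, 3.14, 3.14, 3.14].

### API

Orientations are given as [roll, pitch, yaw] about the fixed x, y, z axes, in that order (R = Rz(yaw) Ry(pitch) Rx(roll)).
In Python, from station import arm gives the robot as it stands. The module is installed in compiled form; this text tells all that it offers.
- The arm moves only by the tool carry_out, never from a script. Its argument "commands" is a list of rows, each a list of 4 numbers: the shift along the world's x, y, z in units of 50 mm (1.0 is 50 mm), then the turn about the world's z in units of 6 degrees (1.0 is 6 degrees). A call has exactly 10 rows; each row is the pose to reach, as a shift and turn from the pose commanded when the call began; what a row does not reach only later rows make up. A row lasts 1/8 s, in which the tool goes at most 62.5 mm and 10.7 degrees, less where a joint would pass 70% of its speed; a pose out of reach is approached as far as the arm can. A call with a gripper value outside its range is refused whole. "claw" is the closure, from 0 (fully open) to 1 (shut), set as the call begins (left out, the last holds). The fingers move at their own pace and stop on an object; "force" is the grip in N (left out, the last holds). Time passes only in rows, so rows that repeat a pose let the fingers close, or fill a call up. It gives the time, the measured TCP pose, the force, the opening and the grip force at its end, in the units of the state.
- arm.get_state(): the state, without advancing time (a new reading comes with each control period).
- arm.grab_frame(name): name is "scene" or "top"; returns a dict with "pixels" (480x640x3 uint8, red, green, blue), "fx", "fy", "cx", "cy" (pixels), "eye" and "orientation" of the camera in the world. Camera axes: x right, y down, z forward; pixel columns grow to the right and rows downward; lengths in m; the calibration is good to about 2 mm. A picture is of the moment at which its call begins. There is no depth.
- arm.job_done(): hands the job in; it is judged then, once.
Trained networks look in a picture, given as the dict that the camera call returned (one of the last four; its "shot" number tells which), for a name from the list of things; names that differ only in an ending like _2 or _b are one class to them, and where a whole thing is asked for, a point or a joint stands for the part that bears it (a point fixed in the world has none). Each returns a list of dicts, best first, with "conf" (0 to 1); they miss things now and then, are a little off and sometimes report something else, mostly with a low value. They report only what shows in the picture. A call takes as long as a camera call. They do not tell look-alikes from the thing itself.
- arm.regions_of(picture, query): "pixels" (480x640 bool, what is visible of it) and "uv" ([column, row] in pixels, amid what is visible of it).
- arm.mark_of(picture, query): "uv" ([column, row] in pixels: a listed point, or the origin of a listed thing).
The state is a dict: "t": time; "q": joint angles; "qd": joint speeds; "joint_efforts": joint torques, N m; "eef_pos": TCP position; "ee_rot": TCP orientation; "force": force on the tool from outside, world axes, zero at the start; "moment": the same for the moment, N m; "width": finger opening in m; "gripper_force": force on a finger pad.
Only numpy, scipy, OpenCV 4.12 (cv2) and the standard library are available. Lean on these libraries where they do the work, as an engineer would, in place of code of your own. Each camera call takes 0.05 s, during which the arm holds its last target. There are 200 camera calls.

### The job

Lift the sample canister by the grip bar on its red screw cap and lower it, without dropping it, into the blue bench socket until its hexagonal foot is fully home and cannot turn. With the canister braced there, unscrew the tight cap anticlockwise until the thread lets go, and finish while still holding the cap level just clear above the open mouth, so that no dust falls in; do not put it down or let go. Leave the flask, the heater core and the other things on the counter where they stand.

Things in the scene. Friction and masses are not known exactly. Their poses are not given: they have to be found in the camera images.
- canister: Galvanized sample canister, 0.44 to 0.72 kg without cap, z up. Origin: centre of the underside of its foot, a dark regular hexagon 72 mm across flats (83 over corners), 22 mm thick, two flats facing its +x and -x (alike every 60 degrees). Drum 64 mm in diameter up to 94 mm. It starts on the counter, cap screwed on tight; unbraced it just spins with the cap.
- mouth (a point): Centre of the canister's mouth, level with the neck's rim, 134 mm above the underside of the foot; axes as the canister's. The neck is 45 mm in diameter, 53 mm over its thread, and stands from 106 to 134 mm.
- cap: Red screw cap on the canister's neck, 0.16 kg, 62 mm in diameter, 30 mm high to its flat top, open below, z up, an aluminium grip bar over its top. Origin: centre of the lower edge of its skirt; when tight this is 114 mm above the underside of the canister's foot and the cap's yaw equals the canister's. Once free, lifting its origin above the mouth clears the neck.
- grip_bar (a point): Middle of the grip bar, on the cap's axis, 60 mm above the cap's origin (174 mm above the foot's underside when tight); axes as the cap's. The bar runs along the cap's y: 52 mm long, 14 mm thick along x (pinch it across that), from 52 to 68 mm above the cap's origin, on two legs over the flat top at 30 mm.
- thread (a point): Point on the cap's axis amid its thread, 7 mm above the cap's origin. Right-hand thread: anticlockwise from above raises the cap 24 mm a turn. A sprung gasket makes it tight: about 0.4 N m at first, easy after 50 degrees. It lets go 130 degrees from tight, 9 mm up (a little more does no harm); before that it has 1.5 mm of play and pulling lifts the canister. Let go of, it stays put.
- socket: Blue bench socket fixed to the counter: a square plate 130 mm wide, 8 mm thick, with a hexagonal cup 76 mm across flats inside (2 mm play each side), mouth 29 mm above the counter with a flared steel lead-in 6 mm wider each side. Origin: centre of the plate's underside, z up. Two flats of the cup face its +x and -x: the canister enters at the socket's yaw or 60-degree steps from it (a few degrees off is taken up).
- seat (a point): Centre of the socket's floor, 8 mm above its origin; the canister's origin comes here when its foot is fully home.
- flask: Silvered glass vacuum flask with black foot and stopper, 76 mm in diameter, 188 mm tall, standing. Origin: centre of its underside. Leave it alone.
- heater_core: Grey ceramic heater core, ribbed cylinder 47 mm in diameter and 90 mm tall, standing. Origin: centre of its underside. Leave it alone.
- spanner: Steel open-end spanner about 200 mm long and 8 mm thick, lying. Origin: middle of its underside. Leave it alone.
- sieve: Open round brass sieve pan 100 mm across and 45 mm high. Origin: centre of its underside. Leave it alone.
- brush: Dusting brush lying on the counter. Origin: middle of its underside. Leave it alone.
- grease_tin: Green grease tin 60 mm in diameter, 50 mm high. Origin: centre of its underside. Leave it alone.
Not all that is in view belongs to the job. What is meant by the cap is not orange, and is the larger of those in its own colour.

How it is judged:
On the way, in this order (a step that is already met when the one before it is completed fails the run):
1. the canister is fully home in the bench socket, held by the cap, the cap still tight (z of canister in the frame of socket below 0.011 m and horizontal distance between canister and socket below 0.006 m and angle between canister's own z axis and vertical below 0.05 rad and z of cap in the frame of canister below 0.1165 m and contact force between the fingers and cap above 0.5 N), for 0.2 s.
2. the cap has been backed off at least 5 mm up the thread with the canister braced in the socket (z of canister in the frame of socket below 0.011 m and horizontal distance between canister and socket below 0.006 m and angle between canister's own z axis and vertical below 0.05 rad and z of cap in the frame of canister above 0.119 m), for 0.1 s.
At the end, for the whole second after the job is handed in: The canister stands fully home in the bench socket (foot within 3 mm of the floor, within 6 mm of centre, upright within 3 degrees); the fingers hold the cap still, off the canister, its lower edge 2 to 45 mm above the mouth's rim, within 20 mm of the mouth's axis and level within 11 degrees (z of canister in the frame of socket below 0.011 m and horizontal distance between canister and socket below 0.006 m and angle between canister's own z axis and vertical below 0.05 rad and z of cap in the frame of mouth between 0.002 and 0.045 m and horizontal distance between cap and mouth below 0.02 m and angle between cap's own z axis and vertical below 0.2 rad and contact force between the fingers and cap above 0.5 N and contact force between cap and canister below 0.1 N and linear speed of each of cap, canister below 0.02 m/s); the arm keeps its last pose, push and grip.
It fails at once if a bystander (flask, heater core, spanner, sieve, brush, grease tin) is moved more than 20 mm (distance of any of flask, heater_core, spanner, sieve, brush, grease_tin from where it was at the start of the episode above 0.02 m).
It fails at once if the canister is tipped over (angle between canister's own z axis and vertical above 0.5 rad).
It fails at once if the canister is dropped (linear speed of canister above 0.5 m/s and contact force between the fingers and cap below 0.2 N).
It also fails if it takes over 54 s, if anything falls off the work surface, if the arm or the gripper's body presses on something with over 40 N, if the wrist force passes 120 N, or if a joint passes its speed limit or range.

## Working session

There is one attempt and no reset: what is moved stays moved. The work goes in short steps, Python scripts to look and compute and a tool call to move; the robot and the scene stay as the last step left them, time stands still between calls to the robot, and variables do not carry over. Pictures are saved under pics/ and viewed, at most 10 in all, crops included, and the job is handed in when it is done.

Besides the shell and the picture viewer there is one more tool, called after "Request:" as a command line: name --pt "numbers of a row" for each row, then --argument value for the rest. carry_out: Moves the arm, as the interface text tells. Its arguments: {"type":"object","properties":{"commands":{"type":"array","items":{"type":"array","items":{"type":"number"}}},"claw":{"type":"number"},"force":{"type":"number"}},"required":["commands"]}

```bash
mkdir -p pics; cat > h.py <<'E'
import numpy as np, cv2
from station import arm
from scipy.spatial.transform import Rotation as R
def rot(o):
    o=np.array(o,float)
    if o.shape==(3,3): return o
    return R.from_euler('xyz',o).as_matrix() if o.size==3 else R.from_quat(o).as_matrix()
def at(f,uv,z):
    d=rot(f['orientation'])@np.array([(uv[0]-f['cx'])/f['fx'],(uv[1]-f['cy'])/f['fy'],1]); e=np.array(f['eye'])
    return e+d*(z-e[2])/d[2]
def tri(f1,u1,f2,u2):
    A=[];b=[]
    for f,uv in((f1,u1),(f2,u2)):
        d=rot(f['orientation'])@np.array([(uv[0]-f['cx'])/f['fx'],(uv[1]-f['cy'])/f['fy'],1]); d/=np.linalg.norm(d)
        P=np.eye(3)-np.outer(d,d); A.append(P); b.append(P@np.array(f['eye']))
    return np.linalg.lstsq(np.vstack(A),np.hstack(b),rcond=None)[0]
def save(f,n): cv2.imwrite('pics/'+n,f['pixels'][:,:,::-1])
E
python3 - <<'E'
from h import *
s=arm.get_state();print(s['eef_pos'],s['ee_rot'],s['t'],s['width'])
F={n:arm.grab_frame(n) for n in('scene','top')}
for n,f in F.items():
    save(f,n+'0.png');print(n,f['eye'],f['orientation'],f['fx'])
    for q in('canister','cap','grip_bar','mouth','socket','seat','flask','heater_core','sieve','grease_tin','spanner','brush'):
        print(q,[(np.round(m['uv'],1).tolist(),round(m['conf'],2)) for m in arm.mark_of(f,q)[:4]])
E
```

```text
[0.22611866 0.63548275 0.22561842] [ 3.13995296e+00 -1.49324429e-04 -3.41904355e-01] 0.0 0.08766507563890612
scene [1.32140219 0.2507564  1.26568246] [-2.5554564  -0.01344466  1.91352811] 453.9906062254793
canister [([243.4, 219.8], 0.78), ([395.6, 252.9], 0.32)]
cap [([240.2, 196.9], 0.92), ([396.1, 252.7], 0.66), ([267.0, 200.2], 0.54), ([240.3, 186.1], 0.51)]
grip_bar [([239.4, 172.0], 0.72), ([236.7, 190.9], 0.67), ([267.4, 193.2], 0.61)]
mouth []
socket [([394.3, 253.2], 0.73), ([237.3, 201.9], 0.17)]
seat [([393.4, 251.7], 0.62)]
flask [([189.7, 212.1], 0.8)]
heater_core [([452.7, 281.1], 0.82)]
sieve [([230.6, 278.5], 0.83), ([187.6, 210.7], 0.55)]
grease_tin [([364.4, 319.1], 0.91)]
spanner [([314.9, 299.7], 0.78)]
brush [([321.9, 233.4], 0.65)]
top [ 0.33109703 -0.00796252  1.48540178] [-2.94611271 -0.00409671 -1.55740281] 589.4678739520344
canister [([413.0, 277.3], 0.96)]
cap [([403.5, 318.3], 0.76), ([424.5, 266.6], 0.63)]
grip_bar [([430.3, 267.1], 0.93), ([449.7, 331.1], 0.82), ([400.5, 322.2], 0.77), ([427.3, 270.2], 0.67)]
mouth [([427.6, 269.7], 0.87)]
socket [([210.2, 292.9], 0.58)]
seat [([209.0, 289.2], 0.81)]
flask []
heater_core [([135.3, 273.2], 0.83), ([425.3, 269.8], 0.39)]
sieve [([392.0, 198.0], 0.7)]
grease_tin [([290.5, 198.8], 0.64), ([230.5, 198.1], 0.56)]
spanner [([287.9, 197.5], 0.8), ([211.2, 293.1], 0.48)]
brush [([311.4, 293.2], 0.86)]
```

View pics/scene0.png

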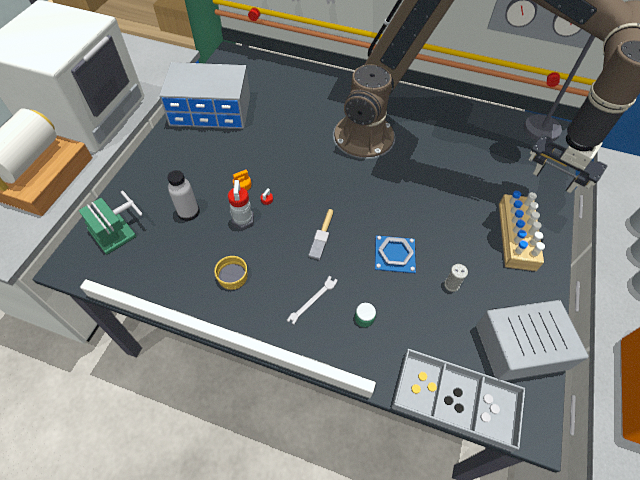

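View pics/top0.png

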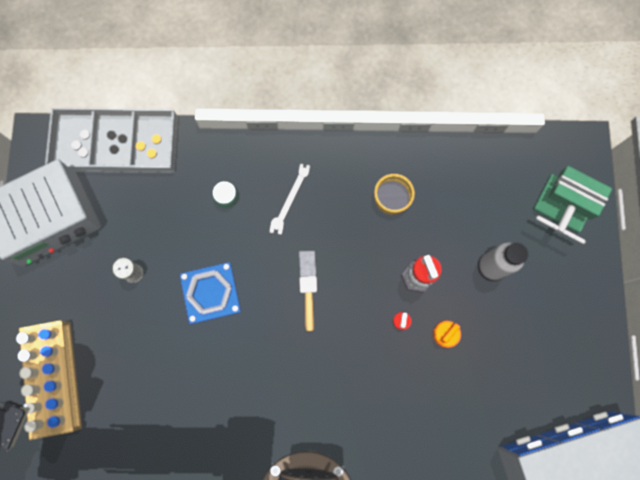

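The pictures show the right cap (red, large) on the canister at top (427,267), with the flask to its right at (503,260). Decoys are the small red cap at (403,321) and the orange one at (448,335). The socket is at top (210,293). Next I measure positions and yaws.

```bash
python3 - <<'E'
from h import *
T=arm.grab_frame('top');S=arm.grab_frame('scene')
print('bar',tri(S,(236.7,190.9),T,(430.3,267.1)), at(T,(428.5,268.5),.174))
print('can0',at(T,(413,277.3),0),at(S,(243.4,219.8),0))
print('seat',at(T,(209,289.2),.008),at(S,(393.4,251.7),.008), 'sock',at(T,(210.2,292.9),0),at(S,(394.3,253.2),0))
for n,uv,z in(('flask',(189.7,212.1),0),('heater',(452.7,281.1),0),('sieve',(230.6,278.5),0)):print(n,at(S,uv,z))
p=T['pixels'].astype(int); r,g,b=p[...,0],p[...,1],p[...,2]
red=((r>150)&(g<70)&(b<70)).astype(np.uint8); red[:, :414]=0;red[300:]=0
hull=cv2.convexHull(cv2.findNonZero(red)); (c,rad)=cv2.minEnclosingCircle(hull); print('cap circle',c,rad,at(T,c,.144))
m=np.zeros_like(red);cv2.circle(m,tuple(int(round(x)) for x in c),14,1,-1)
bar=((np.min(p,2)>150)&(m>0)).astype(np.uint8)
q=cv2.minAreaRect(cv2.findNonZero(bar));print('bar',q,at(T,q[0],.182))
bx=[at(T,v,.182)[:2] for v in cv2.boxPoints(q)]
for i in range(2):
    d=bx[i+1]-bx[i];print('edge',np.linalg.norm(d),np.degrees(np.arctan2(d[1],d[0])))
# socket rectified view 
def rect(f,c,z,h,n=300):
    W=[(c[0]+h,c[1]+h),(c[0]+h,c[1]-h),(c[0]-h,c[1]-h)]
    Rm=rot(f['orientation']).T
    def pr(w):
        v=Rm@(np.array([w[0],w[1],z])-f['eye']);return [f['fx']*v[0]/v[2]+f['cx'],f['fy']*v[1]/v[2]+f['cy']]
    W.append((c[0]-h,c[1]+h))
    M=cv2.getPerspectiveTransform(np.float32([pr(w) for w in W]),np.float32([[0,0],[n,0],[n,n],[0,n]]))
    return cv2.warpPerspective(f['pixels'],M,(n,n),flags=cv2.INTER_CUBIC)
sc=at(T,(210,292.5),.008)
blue=((b>140)&(r<90)).astype(np.uint8);blue[:, :170]=0;blue[:,250:]=0;blue[:250]=0;blue[340:]=0
q=cv2.minAreaRect(cv2.findNonZero(blue));bx=[at(T,v,.006)[:2] for v in cv2.boxPoints(q)];print('plate centre',np.mean(bx,0))
for i in range(2):
    d=bx[i+1]-bx[i];print('edge',np.linalg.norm(d),np.degrees(np.arctan2(d[1],d[0])))
cc=at(T,c,.144)
cv2.imwrite('pics/crop1.png',np.hstack([rect(T,sc,.029,.08),rect(T,cc,.174,.06)])[:,:,::-1])
E
```

```text
bar [ 0.54327367 -0.27409931  0.15918064] [ 0.5380905  -0.26827705  0.174     ]
can0 [ 0.54237334 -0.26283416  0.        ] [ 0.53924241 -0.27217543  0.        ]
seat [0.50388424 0.25246819 0.008     ] [0.4925547 0.2438497 0.008    ] sock [0.49548437 0.25040022 0.        ] [0.49190888 0.24801523 0.        ]
flask [ 0.57329254 -0.45994002  0.        ]
heater [0.52920881 0.44734173 0.        ]
sieve [ 0.76093905 -0.21460842  0.        ]
cap circle (426.239501953125, 269.2478942871094) 13.797589302062988 [ 0.54101116 -0.26898215  0.144     ]
bar ((430.4467468261719, 266.227783203125), (24.15041732788086, 7.5062103271484375), 67.61986541748047) [ 0.54203544 -0.27117654  0.182     ]
edge 0.017146601727525648 -66.82881834795221
edge 0.05394704934386852 -159.04654556826256
plate centre [0.496182   0.25166516]
edge 0.1338198869901884 -76.86238730178339
edge 0.13444962790601941 -165.78601582667196
```

View pics/crop1.png

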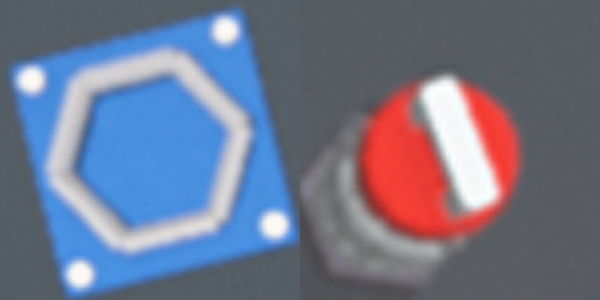

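Socket at about (0.496, 0.251), yaw about 13.7°. Canister axis at about (0.5415, -0.270), with the bar along 20°. I'll use tool yaw -160° for the grasp, then turn +23.7° to -136.3° at the socket, which leaves room for unscrewing anticlockwise.

Request:
carry_out --pt "0 0 0.8 0" --pt "0.4 -0.5 1.5 -1.5" --pt "1.1 -1.5 1.5 -3" --pt "1.8 -2.5 1.5 -4.5" --pt "2.5 -3.5 1.5 -6" --pt "3.2 -4.5 1.5 -7.5" --pt "3.9 -5.5 1.5 -9" --pt "4.5 -6.5 1.5 -10.5" --pt "5 -7.5 1.5 -12" --pt "5.4 -8.5 1.5 -13.5" --claw 0 --force 50

```text
t: 2.65
eef_pos: [0.497, 0.2092, 0.3017]
ee_rot: [-3.141, 0.0, -1.761]
force: [1.3, 1.0, 0.8]
width: 0.0876
gripper_force: 0.0
```

Request:
carry_out --pt "0.1 -1.1 0 -1.1" --pt "0.2 -2.2 0 -2.2" --pt "0.3 -3.3 0 -3.3" --pt "0.4 -4.4 0 -4.4" --pt "0.5 -5.5 0 -5.5" --pt "0.6 -6.6 0 -6.6" --pt "0.7 -7.7 0 -7.7" --pt "0.8 -8.7 0 -8.8" --pt "0.9 -9.6 0 -9.9" --pt "0.9 -9.6 -0.2 -9.9"

```text
t: 3.9
eef_pos: [0.5413, -0.2719, 0.2913]
ee_rot: [-3.141, 0.0, -2.797]
force: [-0.7, 1.2, -0.8]
width: 0.0877
gripper_force: 0.0
```

```bash
python3 - <<'E'
from h import *
s=arm.get_state();print(s['eef_pos'],np.degrees(s['ee_rot']))
S=arm.grab_frame('scene');T=arm.grab_frame('top')
cv2.imwrite('pics/a1.png',np.hstack([cv2.resize(f['pixels'][a:a+120,b:b+120],(400,400),interpolation=cv2.INTER_CUBIC) for f,a,b in((S,130,180),(T,210,360))])[:,:,::-1])
E
```

```text
[ 0.54134925 -0.27194478  0.2913217 ] [-1.79963900e+02  1.18131209e-03 -1.60259806e+02]
```

View pics/a1.png

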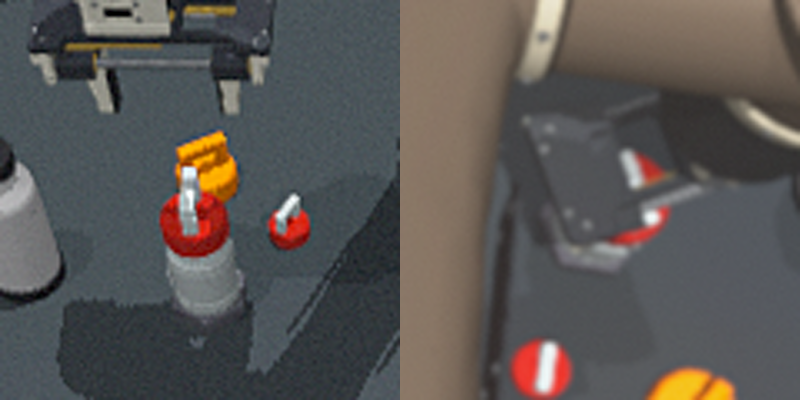

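The open fingers straddle the red cap's bar (scene crop at about (190,200)) and are well clear of the flask and the orange cap. I'll lower and pinch.

Request:
carry_out --pt "0 0 -0.5 0" --pt "0 0 -1 0" --pt "0 0 -1.5 0" --pt "0 0 -1.9 0" --pt "0 0 -2.2 0" --pt "0 0 -2.5 0" --pt "0 0 -2.7 0" --pt "0 0 -2.7 0" --pt "0 0 -2.7 0" --pt "0 0 -2.7 0"

```text
t: 5.25
eef_pos: [0.5416, -0.2692, 0.1572]
ee_rot: [-3.141, 0.001, -2.792]
force: [0.4, -0.6, -0.5]
width: 0.0876
gripper_force: 0.0
```

Request:
carry_out --pt "0 0 0 0" --pt "0 0 0 0" --pt "0 0 0 0" --pt "0 0 0 0" --pt "0 0 0 0" --pt "0 0 0 0" --pt "0 0 0 0" --pt "0 0 0 0" --pt "0 0 0 0" --pt "0 0 0 0" --claw 1 --force 50

```text
t: 6.5
eef_pos: [0.5415, -0.2694, 0.1568]
ee_rot: [-3.141, 0.0, -2.792]
force: [0.3, -2.7, 1.8]
width: 0.0136
gripper_force: 49.9
```

Request:
carry_out --pt "0 0 0.3 0" --pt "0 0 0.8 0" --pt "0 0 1.4 0" --pt "0 0 2 0" --pt "-0.1 0.6 2.2 0.5" --pt "-0.2 1.4 2.2 1" --pt "-0.3 2.3 2.2 1.5" --pt "-0.4 3.3 2.2 2" --pt "-0.4 4.3 2.2 2.5" --pt "-0.5 5.3 2.2 3"

```text
t: 7.75
eef_pos: [0.5148, -0.0022, 0.266]
ee_rot: [3.14, -0.001, -2.477]
force: [1.1, -0.0, -8.4]
width: 0.0136
gripper_force: 49.9
```

Request:
carry_out --pt "-0.1 1 0 0.3" --pt "-0.2 2 0 0.6" --pt "-0.3 3 0 1" --pt "-0.4 4 0 1" --pt "-0.4 4.6 0 1" --pt "-0.4 5 0 1" --pt "-0.4 5.1 0 1" --pt "-0.4 5.1 0 1" --pt "-0.4 5.1 0 1" --pt "-0.4 5.1 0 1"

```text
t: 9.0
eef_pos: [0.4963, 0.2501, 0.2667]
ee_rot: [3.142, -0.0, -2.374]
force: [-0.4, -0.4, -8.2]
width: 0.0133
gripper_force: 49.9
```

```bash
python3 - <<'E'
from h import *
s=arm.get_state();print(s['eef_pos'],np.degrees(s['ee_rot']),s['force'],s['moment'],s['gripper_force'])
S=arm.grab_frame('scene');T=arm.grab_frame('top')
for n,f in(('S',S),('T',T)):
  for q in('canister','cap','grip_bar','seat','socket'):
    print(n,q,[(np.round(m['uv'],1).tolist(),round(m['conf'],2)) for m in arm.mark_of(f,q)[:3]])
cv2.imwrite('pics/b1.png',np.hstack([cv2.resize(f['pixels'][a:a+130,b:b+130],(400,400),interpolation=cv2.INTER_CUBIC) for f,a,b in((S,160,330),(T,230,140))])[:,:,::-1])
E
```

```text
[0.49632085 0.25006883 0.26670469] [ 1.7999905e+02 -1.1901268e-03 -1.3604497e+02] [-0.4052207  -0.41799747 -8.2495612 ] [ 0.10873972 -0.0547475  -0.02894114] 49.92018163204193
S canister [([402.0, 238.3], 0.72)]
S cap [([407.8, 211.9], 0.87), ([243.2, 187.1], 0.84), ([268.0, 198.4], 0.45)]
S grip_bar [([411.6, 201.3], 0.93), ([236.8, 171.3], 0.63), ([268.3, 191.7], 0.51)]
S seat [([396.2, 250.4], 0.86), ([450.3, 282.0], 0.32)]
S socket [([392.8, 254.6], 0.64)]
T canister [([202.0, 287.6], 0.91)]
T cap [([446.8, 336.1], 0.94), ([202.7, 286.2], 0.67), ([193.5, 280.9], 0.6)]
T grip_bar [([446.7, 332.2], 0.8), ([184.5, 278.9], 0.65), ([402.5, 319.7], 0.52)]
T seat [([209.5, 291.9], 0.94), ([191.6, 277.6], 0.46)]
T socket [([211.1, 293.6], 0.88)]
```

View pics/b1.png

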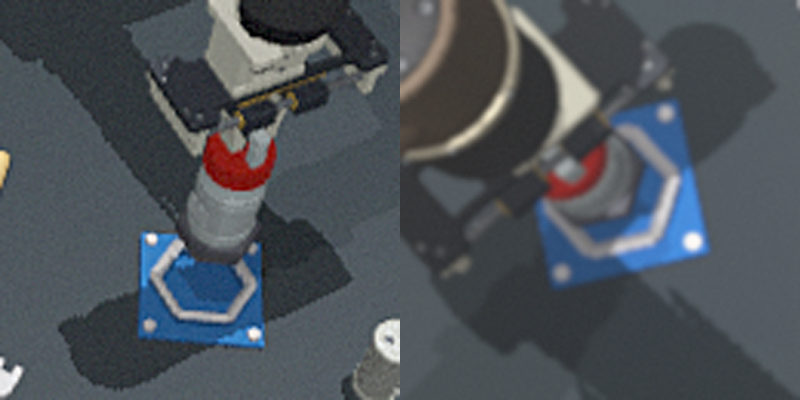

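The canister hangs upright over the socket: foot at scene (402,238), socket at scene (394,254). Next I check the axis offset and the foot yaw from the foot's dark pixels.

```bash
python3 - <<'E'
from h import *
S=arm.grab_frame('scene');T=arm.grab_frame('top')
s=arm.get_state();zf=s['eef_pos'][2]-.0172-.1397
zf=s['eef_pos'][2]-.1568
print('foot z',zf,'T',at(T,(202,287.6),zf),'S',at(S,(402,238.3),zf),'tri',tri(S,(402,238.3),T,(202,287.6)))
print('cap tri',tri(S,(407.8,211.9),T,(193.5,280.9)),'S cap',at(S,(407.8,211.9),zf+.114),'bar S',at(S,(411.6,201.3),zf+.174))
print('seat S',at(S,(396.2,250.4),.008),'T',at(T,(209.5,291.9),.008),tri(S,(394.5,251.2),T,(209.3,290.7)))
print('sock S',at(S,(392.8,254.6),0),'T',at(T,(211.1,293.6),0))
# rim of cup in scene: steel pixel fit; masks
from numpy import degrees
for n,f in(('S',S),('T',T)):
    for q,z in(('canister',0),('cap',0)):
        for m in arm.regions_of(f,q)[:2]:
            c=np.argwhere(m['pixels']);print(n,q,m['conf'],c.min(0),c.max(0),m['uv'])
h=lambda f,z:None
def proj(f,w):
    v=rot(f['orientation']).T@(np.array(w)-f['eye']);return [f['fx']*v[0]/v[2]+f['cx'],f['fy']*v[1]/v[2]+f['cy']]
# overlay predicted foot hexagon & cup rim & cap outline
def hexa(c,af,yaw,z):
    a=np.radians(yaw+30+60*np.arange(6));r=af/np.sqrt(3);return [(c[0]+r*np.cos(t),c[1]+r*np.sin(t),z) for t in a]
def circ(c,r,z):return [(c[0]+r*np.cos(t),c[1]+r*np.sin(t),z) for t in np.linspace(0,6.28,40)]
out=[]
for f,a,b in((S,170,340),(T,240,150)):
    im=cv2.resize(f['pixels'][a:a+110,b:b+110],None,fx=5,fy=5,interpolation=cv2.INTER_CUBIC)[:,:,::-1].copy()
    c=s['eef_pos'][:2];k=(0.496,.2515)
    for P,col in((hexa(c,.072,14,zf),(0,255,255)),(hexa(c,.072,14,zf+.022),(0,255,255)),(hexa(k,.088,13.7,.029),(0,255,0)),(circ(c,.031,zf+.144),(255,255,0)),(circ(c,.032,zf+.094),(255,0,255))):
        p=(np.array([proj(f,w) for w in P])-[b,a]+.5)*5
        cv2.polylines(im,[np.int32(p)],True,col,1)
    out.append(cv2.resize(im,(400,400),interpolation=cv2.INTER_AREA) if 0 else im[75:475,75:475])
cv2.imwrite('pics/b2.png',np.hstack(out))
E
```

```text
foot z 0.10975747730232732 T [0.49551773 0.25109754 0.10975748] S [0.50345231 0.25731446 0.10975748] tri [0.49640702 0.25529792 0.09881676]
cap tri [0.49496824 0.24912979 0.23004274] S cap [0.48933883 0.25083284 0.22375748] bar S [0.49791392 0.25230732 0.28375748]
seat S [0.48451075 0.25124973 0.008     ] T [0.49709324 0.25088608 0.008     ] [0.4986805  0.24788308 0.02250556]
sock S [0.49885187 0.24470984 0.        ] T [0.49374426 0.24804533 0.        ]
S canister 0.97 [215 387] [245 415] [403.5, 233.8]
S cap 0.84 [170 233] [191 251] [240.7, 179.4]
S cap 0.54 [203 396] [221 419] [408.6, 210.1]
T cap 0.81 [312 394] [328 410] [400.7, 317.5]
T cap 0.73 [278 188] [295 207] [195.4, 286.6]
```

View pics/b2.png

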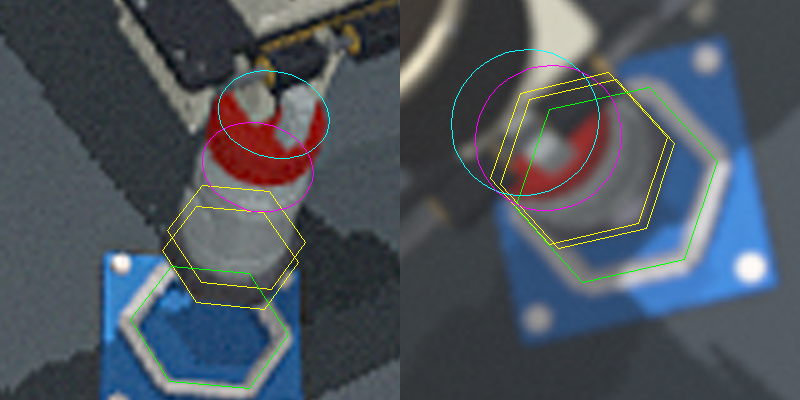

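The predicted foot outline matches the image within about 1–2 mm and is centred on the cup. I'll descend.

Request:
carry_out --pt "0 0 -0.4 0" --pt "0 0 -0.8 0" --pt "0 0 -1.1 0" --pt "0 0 -1.3 0" --pt "0 0 -1.4 0" --pt "0 0 -1.5 0" --pt "0 0 -1.6 0" --pt "0 0 -1.7 0" --pt "0 0 -1.8 0" --pt "0 0 -1.8 0"

```text
t: 11.15
eef_pos: [0.496, 0.2507, 0.1761]
ee_rot: [3.142, -0.001, -2.373]
force: [-0.1, -0.9, -8.6]
width: 0.014
gripper_force: 49.9
```

Request:
carry_out --pt "0 0 -0.04 0" --pt "0 0 -0.08 0" --pt "0 0 -0.12 0" --pt "0 0 -0.16 0" --pt "0 0 -0.2 0" --pt "0 0 -0.22 0" --pt "0 0 -0.24 0" --pt "0 0 -0.26 0" --pt "0 0 -0.26 0" --pt "0 0 -0.26 0"

```text
t: 12.4
eef_pos: [0.4968, 0.2511, 0.1645]
ee_rot: [-3.141, 0.001, -2.373]
force: [-0.2, -1.8, 2.4]
width: 0.0138
gripper_force: 49.9
```

Seated with about 11 N of down force. Now I unscrew, rising with the thread at 0.4 mm per 6°.

Request:
carry_out --pt "0 0 0.0 1" --pt "0 0 0.01 2" --pt "0 0 0.018 3" --pt "0 0 0.026 4" --pt "0 0 0.034 5" --pt "0 0 0.042 6" --pt "0 0 0.05 7" --pt "0 0 0.058 8" --pt "0 0 0.066 9" --pt "0 0 0.07 9"

```text
t: 13.65
eef_pos: [0.4965, 0.2513, 0.1673]
ee_rot: [-3.141, 0.001, -1.431]
force: [-0.7, 0.8, -2.0]
width: 0.0137
gripper_force: 49.9
```

```bash
python3 - <<'E'
from h import *
s=arm.get_state();print(s['eef_pos'],np.degrees(s['ee_rot']),s['force'],s['moment'],s['gripper_force'],s['width'])
S=arm.grab_frame('scene')
cv2.imwrite('pics/c1.png',cv2.resize(S['pixels'][180:280,340:440],(500,500),interpolation=cv2.INTER_CUBIC)[:,:,::-1])
E
```

```text
[0.49647641 0.2513356  0.16728566] [-1.79958784e+02  3.93681527e-02 -8.20154804e+01] [-0.74854184  0.84479314 -2.04435364] [ 0.07458136 -0.03799612 -0.03093191] 49.92111682891846 0.013671243551393968
```

View pics/c1.png

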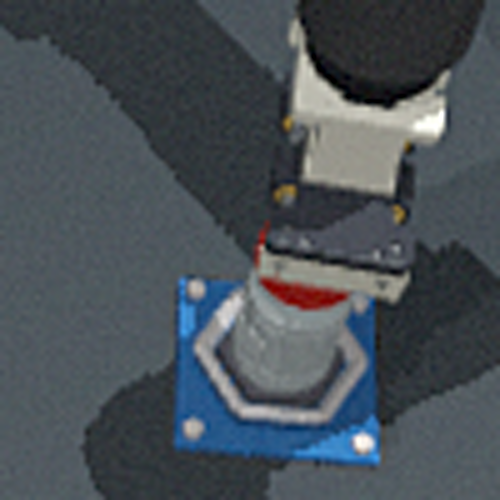

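The canister stays seated in the cup and the wrist has turned 54°. I'll keep unscrewing.

Request:
carry_out --pt "0 0 0.008 1" --pt "0 0 0.016 2" --pt "0 0 0.024 3" --pt "0 0 0.032 4" --pt "0 0 0.04 5" --pt "0 0 0.048 6" --pt "0 0 0.056 7" --pt "0 0 0.064 8" --pt "0 0 0.072 9" --pt "0 0 0.072 9"

```text
t: 14.95
eef_pos: [0.496, 0.2508, 0.1705]
ee_rot: [3.141, 0.0, -0.491]
force: [-1.0, -1.0, -1.8]
width: 0.0137
gripper_force: 49.9
```

Request:
carry_out --pt "0 0 0.008 1" --pt "0 0 0.016 2" --pt "0 0 0.024 3" --pt "0 0 0.032 4" --pt "0 0 0.04 5" --pt "0 0 0.048 6" --pt "0 0 0.05 6.5" --pt "0 0 0.05 7" --pt "0 0 0.05 7" --pt "0 0 0.05 7"

```text
t: 16.2
eef_pos: [0.4961, 0.2507, 0.1731]
ee_rot: [3.141, 0.0, 0.242]
force: [-1.1, -2.1, -0.4]
width: 0.0138
gripper_force: 49.9
```

Request:
carry_out --pt "0 0 0.01 0" --pt "0 0 0.02 0" --pt "0 0 0.03 0" --pt "0 0 0.04 0" --pt "0 0 0.05 0" --pt "0 0 0.06 0" --pt "0 0 0.07 0" --pt "0 0 0.08 0" --pt "0 0 0.08 0" --pt "0 0 0.08 0"

```text
t: 17.45
eef_pos: [0.4963, 0.2509, 0.1772]
ee_rot: [3.142, -0.0, 0.245]
force: [-1.4, -1.6, -2.6]
width: 0.0137
gripper_force: 49.9
```

The force shows only the cap's weight, so the thread has let go. I'll lift it clear.

Request:
carry_out --pt "0 0 0.05 0" --pt "0 0 0.1 0" --pt "0 0 0.16 0" --pt "0 0 0.23 0" --pt "0 0 0.3 0" --pt "0 0 0.36 0" --pt "0 0 0.44 0" --pt "0 0 0.5 0" --pt "0 0 0.5 0" --pt "0 0 0.5 0"

```text
t: 18.7
eef_pos: [0.4962, 0.2509, 0.2021]
ee_rot: [3.142, 0.0, 0.245]
force: [-1.2, -0.3, -1.2]
width: 0.0137
gripper_force: 49.9
```

```bash
python3 - <<'E'
from h import *
s=arm.get_state();print(s['eef_pos'],s['force'],s['gripper_force'],s['t'])
S=arm.grab_frame('scene')
cv2.imwrite('pics/d1.png',cv2.resize(S['pixels'][180:280,340:440],(500,500),interpolation=cv2.INTER_CUBIC)[:,:,::-1])
E
```

```text
[0.49619841 0.25089185 0.20207552] [-1.22898051 -0.33717754 -1.20853002] 49.922035932540894 18.7
```

View pics/d1.png

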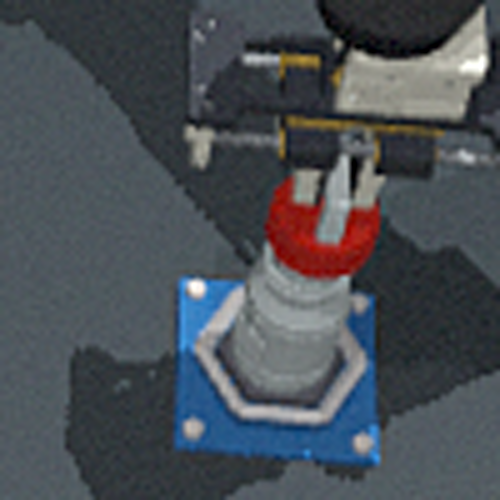

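The canister is still home in the socket. The cap is held level above it, about 17 mm over the rim. I'll hand in.

```bash
python3 -c "
from station import arm;print(arm.job_done())"
```

```text
the job is handed in; nothing more can be done
None
```

I handed the job in with the canister seated in the blue socket and the unscrewed cap gripped level about 17 mm above the open mouth; the hand-in returned no verdict.

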